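# Shut the screw feeder's gate over the guard with the pull hook

## Task

Shut the slide gate of the screw feeder: take the pull hook by its blue handle from the plywood rest, reach over the clear guard, catch the red gate lever from behind with the bent end and draw it towards the guard until it meets its stop, then keep it pressed firmly home there for a good second with about 13 N. Only the hook may touch the lever, and it must never pull with more than 17 N, which bends it; do not lean on the guard or move the jar, the tub and the carton. Then lay the hook back in the rest as you found it, bent end hanging down, and let go.

Things in the scene. Friction and masses are not known exactly. Their poses are not given: they have to be found in the camera images.
- hook: Loose pull hook, 135 to 200 g. Blue flat-sided handle 110 long, 20 wide, 24 high (mm); origin at its centre, x along it to the bent end, z up. A 7 mm steel rod runs on along x to x = 210, then bends square and goes down to its round tip at z = -84. It balances near x = 75. Grip the handle across y from above, firmly (60 N or more); under the pull it may turn a little in the fingers.
- rest: Fixed plywood rest; origin on the bench under the stored handle's centre, x along the stored hook, z up. Rear post at x = -40 (16 thick): flat notch 25 wide, flaring above, top z = 138, under the handle. Front post at x = 100 (12 thick): V under the rod, top z = 142. Base plate 12 high, 75 wide. Stored: hook origin at (0, 0, 115), axes parallel, bent end hanging free in front. Lifts straight up.
- guard: Fixed guard of the feeder, between robot and lever: clear plastic in a yellow frame, 194 wide (y), 10 thick (x), top edge 165 above the bench. Origin on the bench under its middle; x points square across it, from the robot's side to the lever's side; z up. The lever runs along this x, at y = 0. The steel hopper, 250 high, stands beside the lever (x = 15 to 135, y = 80 to 205).
- lever: Red lever of the slide gate, 12 thick (x), 26 wide (y), 50 high (z); origin at its middle, 124 above the bench, axes as the guard's; free above and 50 behind. It only slides along x, stays where left, drag 4 N. It starts 92 to 128 from the guard's middle plane and shuts towards it. Its firm stop, clamped by hand, comes after 26 to 44 of travel, at 66 to 84, and must be felt: the force climbs steeply.
- jar: Closed glass jar with red lid, 72 diameter, 85 high, loose; origin under its centre.
- tub: White round tub with plastic clips, 76 diameter at the rim, clips up to 95 high, loose; origin under its centre.
- carton: Small open cardboard carton of screws, 75 x 75, 65 high, loose; origin under its centre.
Things that resemble listed ones, but are neither listed nor needed, are in the scene too. What is meant by the rest is not green, orange or yellow, and is the larger of those in its own colour.

How it is judged (in metres and radians):
On the way, in this order (a step that is already met when the one before it is completed fails the run):
1. the hook has been taken out of its rest (distance between hook and rest above 0.19 m), for 0.1 s.
2. the lever stands still on its stop (drawn at least 25 mm and at most 86 mm from the guard's middle plane) with the hook pulling on it with more than 10 N, for 0.8 s (x of lever in the frame of guard below 0.086 m and distance of lever from where it was at the start of the episode above 0.025 m and linear speed of lever below 0.004 m/s and contact force between hook and lever above 10 N), for 0.8 s.
At the end, for the whole second after the job is handed in: The lever is shut on its stop (drawn at least 25 mm from where it stood, to at most 86 mm from the guard's middle plane); the hook lies at rest in both notches of its rest, within 15 mm along, 6 mm across and 5 mm in height of its stored place, parallel to the rest within 0.1 rad, bent end down (x of lever in the frame of guard below 0.086 m and distance of lever from where it was at the start of the episode above 0.025 m and x of hook in the frame of rest between -0.015 and 0.015 m and y of hook in the frame of rest between -0.006 and 0.006 m and z of hook in the frame of rest between 0.11 and 0.12 m and angle between the x axis of hook and the x axis of rest, either way round below 0.1 rad and angle between hook's own z axis and vertical below 0.15 rad and linear speed of hook below 0.01 m/s); the robot touches nothing.
It fails at once if the hook pulls or pushes the lever with more than 17 N (contact force between hook and lever above 17 N).
It fails at once if the robot itself touches the lever (contact force between any of the fingers, the arm and lever above 0.5 N).
It fails at once if the guard is loaded with more than 8 N by the hook or the robot (contact force between any of hook, the fingers, the arm and guard above 8 N).
It fails at once if the jar, the tub or the carton is moved by more than 20 mm (distance of any of jar, tub, carton from where it was at the start of the episode above 0.02 m).
It also fails if it takes over 72 s, if anything falls off the work surface, if the arm or the gripper's body presses on something with over 40 N, if the wrist force passes 120 N, or if a joint passes its speed limit or range.

## Robot

A 6-joint arm with a two-finger parallel gripper is mounted at the origin on the work surface. World frame = base frame: x ahead of the robot, y to its left, z up, the work surface at z = 0. Lengths are in mm, angles in rad, forces in N, time in s.
With the tool pointing down it reaches from about 400 to 925 mm from the base axis. Payload 3.4 kg.
Tool frame: the origin (TCP) lies where the fingers leave the gripper's body, on its centre line; the fingertips stand 73 mm ahead of it and the grasp point (between the pads) lies 54 mm ahead of it; z points along the fingers, y is the line along which they close (so a half turn about z gives the same grasp; the last joint's range is limited). The gripper opens to 85 mm and grips with 20 to 120 N. Pads are 22 mm wide; open, the fingers measure 114 mm over their backs; the gripper's body (76 mm by 85 mm) begins 54 mm behind the grasp point. The pads swing forward as they close: fully open they stand 13 mm farther back than shut.
Start: joints at [1.058, 0.307, 1.506, -0, 1.328, -0.073], TCP at [244.314, 520.521, 303.905] pointing down, gripper open.
Joint ranges: [-3.12, 3.12], [-1.05, 2.28], [0.14, 2.33], [-1.42, 4.57], [0.1, 2.73], [-2.68, 2.68]. Speed limits (rad/s): [2.57, 2.57, 3.14, 3.14, 3.14, 3.14].

## Interface

Orientations are given as a unit quaternion [x, y, z, w].
In Python, from cell import * gives the robot as it stands. Calls block until the motion is done:
- reach(position, orientation): joint-space move of the TCP to a pose.
- line_to(position, ori=None, rate=150, threshold=None): straight line of the TCP; ori=None keeps the orientation; rate is the mean speed in mm/s. With threshold (N) it stops when the force on the tool has changed by that much, and returns True; else False.
- move_j(angles): joint-space move.
- ungrasp() and grab(squeeze=None): open the fingers fully, or close them until they stop; squeeze is the grip in N (None keeps the last).
- sleep(seconds).
- ik(position, orientation): joint angles nearest the present ones, or None.
- read_camera(name): name is "scene" or "top" or "wrist"; returns the picture (400x640x3 uint8, red, green, blue); there is no depth.
- get_calibration(name): a dict with "mtx" (3x3 intrinsics, pixels), "distortion" ([k1, k2, p1, p2, k3] as OpenCV has them; the pictures are not rectified), "xyz" and "attitude" of the camera in the world. Camera axes: x right, y down, z forward; pixel columns grow to the right and rows downward; lengths in mm; the calibration is good to about 2 mm. A picture is of the moment at which its call begins: read the wrist's pose just before it. get_calibration takes no time and is no camera call; for the wrist camera it gives the pose at the moment of the call.
A pose or a line that the arm cannot do raises IKError and nothing moves.
- sign_off(): hands the job in; it is judged then, once.
Readings, each from a call of its own:
- current_t(): time.
- current_qpos(): joint angles.
- current_joint_velocities(): joint speeds.
- current_joint_efforts(): joint torques, N m.
- current_position(): TCP position.
- current_ee_rot(): TCP orientation.
- current_ft_force(): force on the tool from outside, world axes, zero at the start.
- current_wrist_torque(): the same for the moment, N m.
- current_gripper_width(): finger opening in mm.
- current_grasp_force(): force on a finger pad.
Only numpy, scipy, OpenCV 4.12 (cv2) and the standard library are available. Lean on these libraries where they do the work, as an engineer would, in place of code of your own. Each camera call takes 0.05 s, during which the arm holds its last target. There are 200 camera calls.

## Working session

There is one attempt and no reset: what is moved stays moved. The work goes in short steps, each a Python script; the robot and the scene stay as the last script left them, time stands still between calls to the robot, and variables do not carry over. Pictures are saved under pics/ and viewed, at most 11 in all, crops included, and the job is handed in when it is done.

```bash
mkdir -p pics; ls
python3 - <<'E'
from cell import *
import cv2
for n in("scene","top"):
    cv2.imwrite(f"pics/{n}0.png",read_camera(n)[:,:,::-1]); c=get_calibration(n); print(n,c)
print(get_calibration("wrist"),current_position(),current_ee_rot(),current_t())
E
```

```text
pics
scene {'mtx': array([[503.12977527,   0.        , 313.10390323],
       [  0.        , 503.12977527, 198.8208224 ],
       [  0.        ,   0.        ,   1.        ]]), 'distortion': array([-0.09664148,  0.        ,  0.        ,  0.        ,  0.        ]), 'xyz': array([1189.51773154,  828.08759319, 1506.8656216 ]), 'attitude': array([ 0.29502631,  0.88887412, -0.33545433, -0.10164969])}
top {'mtx': array([[510.91845873,   0.        , 308.29287911],
       [  0.        , 510.91845873, 204.39217968],
       [  0.        ,   0.        ,   1.        ]]), 'distortion': array([0.04229397, 0.        , 0.        , 0.        , 0.        ]), 'xyz': array([ 178.74481043, -173.36468529, 1989.63224951]), 'attitude': array([-0.69838944,  0.71050793, -0.06256023,  0.05930334])}
{'mtx': array([[359.97741228,   0.        , 319.35899999],
       [  0.        , 359.97741228, 198.01230734],
       [  0.        ,   0.        ,   1.        ]]), 'distortion': array([0.01148733, 0.        , 0.        , 0.        , 0.        ]), 'xyz': array([168.1911084 , 557.67545961, 373.18019635]), 'attitude': array([0.83197694, 0.52914518, 0.08928048, 0.14088556])} [244.07636932 520.09186258 303.09156757] [ 2.17643725e-01  9.76027857e-01 -8.76120901e-04 -2.52080420e-04] 0.1
```

View pics/scene0.png

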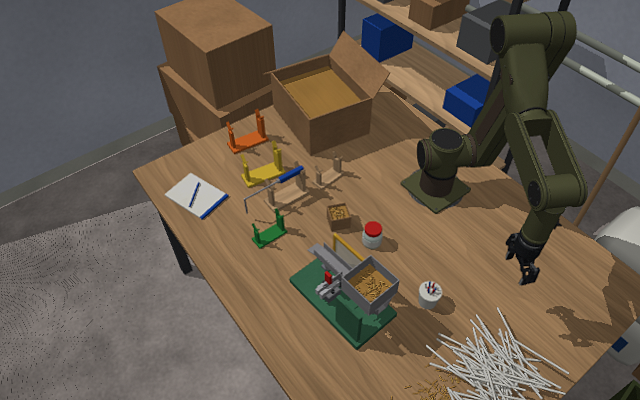

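View pics/top0.png

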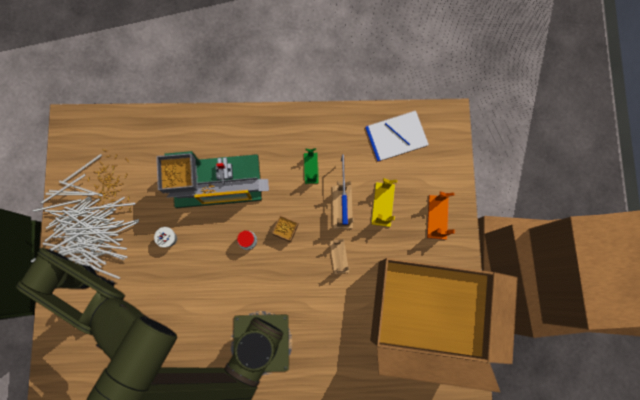

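Scene: blue-handled hook lies in the larger plywood rest (top ~(344,207), scene (290,175)), and the bent end points away from the robot (top (343,157)). Lookalikes are the small plywood rest at top (340,260), the green (311,167), yellow (384,203) and orange (440,215) rests, and the blue pen at (397,133). The red lever is at top (221,168); the jar's red lid at (246,239) could be taken for it. Next, a close crop to check the choice.

```bash
cat > h.py <<'E'
import numpy as np, cv2
from scipy.spatial.transform import Rotation as R
def ray(c,uv):
    uv=np.array(uv,float).reshape(-1,1,2)
    n=cv2.undistortPoints(uv,c["mtx"],np.array(c["distortion"])).reshape(-1,2)
    return R.from_quat(c["attitude"]).apply(np.c_[n,np.ones(len(n))])
def plane(c,uv,z):
    d=ray(c,uv); o=np.array(c["xyz"]); return o+d*((z-o[2])/d[:,2])[:,None]
def tri(c1,u1,c2,u2):
    d1,d2=ray(c1,u1)[0],ray(c2,u2)[0]; o1,o2=np.array(c1["xyz"]),np.array(c2["xyz"])
    s=np.linalg.lstsq(np.c_[d1,-d2],o2-o1,rcond=None)[0]
    a,b=o1+s[0]*d1,o2+s[1]*d2; return (a+b)/2,np.linalg.norm(a-b)
def proj(c,P):
    Rm=R.from_quat(c["attitude"]).as_matrix().T
    return cv2.projectPoints(np.array(P,float).reshape(-1,3),cv2.Rodrigues(Rm)[0],-Rm@np.array(c["xyz"]),c["mtx"],np.array(c["distortion"]))[0].reshape(-1,2)
def mask(im,lo,hi): return cv2.inRange(cv2.cvtColor(im,cv2.COLOR_RGB2HSV),lo,hi)
def blobs(m,amin=8):
    n,l,s,ce=cv2.connectedComponentsWithStats(m); return [(s[i,4],ce[i].round(1),s[i,:4]) for i in range(1,n) if s[i,4]>=amin]
E
python3 - <<'E'
from h import *
from cell import get_calibration
t=cv2.imread("pics/top0.png"); s=cv2.imread("pics/scene0.png")
a=cv2.resize(t[100:290,150:410],None,fx=3,fy=3,interpolation=cv2.INTER_CUBIC)
cv2.imwrite("pics/crop1.png",a)
cv2.imwrite("pics/crop2.png",cv2.resize(s[150:350,230:430],None,fx=3,fy=3,interpolation=cv2.INTER_CUBIC)[:600])
for n,im in(("top",t),("scene",s)):
    im=im[:,:,::-1].copy(); c=get_calibration(n)
    for k,lo,hi,z in(("blue",(105,120,50),(125,255,255),127),("red",(0,180,60),(4,255,255),149),("red2",(172,180,60),(180,255,255),149),("yel",(20,180,100),(30,255,255),165)):
        for b in blobs(mask(im,lo,hi),15): print(n,k,b,plane(c,[b[1]],z).round(0)[0])
E
```

```text
top blue (np.int32(35), array([396.9, 133.6]), array([386, 124,  23,  20], dtype=int32)) [ 770. -525.  127.]
top blue (np.int32(94), array([372.4, 143.5]), array([366, 127,  14,  34], dtype=int32)) [ 733. -431.  127.]
top blue (np.int32(134), array([344.4, 209.4]), array([342, 195,   6,  30], dtype=int32)) [ 482. -318.  127.]
top red (np.int32(19), array([219.9, 164.9]), array([217, 163,   7,   4], dtype=int32)) [653. 140. 149.]
top red (np.int32(202), array([245.1, 238.5]), array([237, 231,  17,  16], dtype=int32)) [378.  46. 149.]
top yel (np.int32(849), array([383.2, 202.5]), array([371, 178,  27,  49], dtype=int32)) [ 499. -456.  165.]
top yel (np.int32(147), array([219.9, 193.4]), array([194, 190,  55,   8], dtype=int32)) [543. 136. 165.]
top yel (np.int32(52), array([226.2, 200.3]), array([205, 198,  43,   5], dtype=int32)) [517. 113. 165.]
scene blue (np.int32(1671), array([383.8,  37.5]), array([362,  14,  51,  48], dtype=int32)) [-438. -814.  127.]
scene blue (np.int32(1524), array([466.7,  98.6]), array([443,  74,  47,  53], dtype=int32)) [-394. -216.  127.]
scene blue (np.int32(160), array([290.4, 173.8]), array([279, 166,  24,  17], dtype=int32)) [ 491. -307.  127.]
scene blue (np.int32(31), array([193.9, 194.2]), array([189, 183,  10,  24], dtype=int32)) [ 835. -439.  127.]
scene blue (np.int32(115), array([213.6, 206.3]), array([200, 194,  28,  25], dtype=int32)) [ 805. -342.  127.]
scene red (np.int32(210), array([372.7, 228.7]), array([365, 221,  17,  16], dtype=int32)) [426.  93. 149.]
scene red (np.int32(61), array([327.9, 277. ]), array([325, 271,   7,  13], dtype=int32)) [665. 154. 149.]
scene yel (np.int32(630), array([262.7, 169.7]), array([241, 141,  44,  46], dtype=int32)) [ 580. -356.  165.]
scene yel (np.int32(128), array([347.5, 246.4]), array([334, 234,  30,  27], dtype=int32)) [549. 108. 165.]
```

View pics/crop1.png

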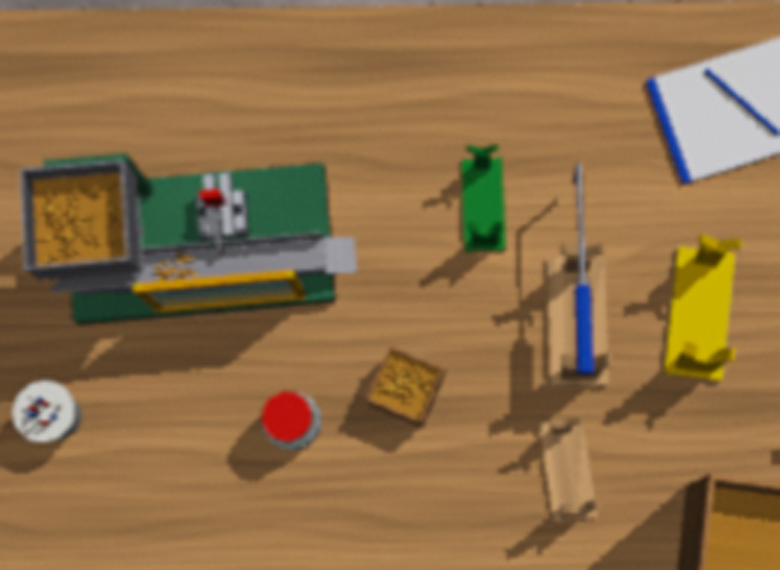

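View pics/crop2.png

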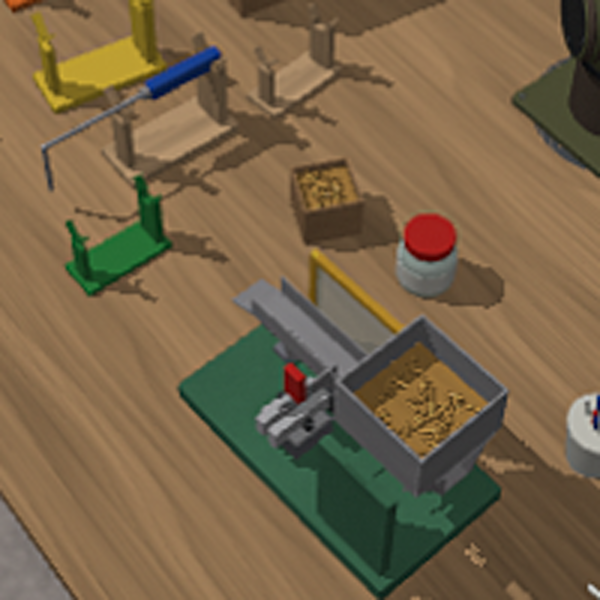

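The crops confirm it: the hook lies in the larger plywood rest (crop1 (583,325)), with its bent end at crop1 (577,168). The red lever is behind the guard at crop1 (212,195), and the guard's yellow top edge runs (135,290)–(297,275). Next, wrist looks at the lever and then the hook.

Run:
```python
from h import *
from cell import *
c=get_calibration("wrist"); T=R.from_quat(current_ee_rot()); 
rel=T.inv()*R.from_quat(c["attitude"]); off=T.inv().apply(np.array(c["xyz"])-current_position())
print("cam off",off.round(1),"fwd in tool",rel.apply([0,0,1]).round(3))
def ori(yaw): return (R.from_euler('z',yaw)*R.from_quat([1,0,0,0])).as_quat()
for nm,p in(("lev",[480,140,400]),("hook",[470,-318,330])):
    q=ik(p,ori(0)); print(nm,np.round(q,2) if q is not None else None)
    q2=ik(p,ori(np.pi)); print(nm,np.round(q2,2) if q2 is not None else None)
reach([480,140,400],ori(0))
c=get_calibration("wrist"); np.save("pics/cw1.npy",c,allow_pickle=True); im=read_camera("wrist"); cv2.imwrite("pics/w1.png",im[:,:,::-1])
reach([470,-318,330],ori(0))
c=get_calibration("wrist"); np.save("pics/cw2.npy",c,allow_pickle=True); im=read_camera("wrist"); cv2.imwrite("pics/w2.png",im[:,:,::-1])
a,b=[cv2.imread(f"pics/w{i}.png") for i in(1,2)]
cv2.imwrite("pics/w12.png",np.vstack([cv2.resize(a,(480,300)),cv2.resize(b,(480,300))]))
print(current_t(),current_qpos())
```

```text
cam off [ 84.7   1.7 -70.1] fwd in tool [-0.329  0.001  0.944]
lev [ 0.2   0.14  1.49 -0.    1.51  1.77]
lev [ 0.2   0.14  1.49 -0.    1.51 -1.37]
hook [-0.67  0.28  1.48 -0.    1.38  0.9 ]
hook [-0.67  0.28  1.48 -0.    1.38 -2.24]
3.5667 [-6.67384467e-01  2.77022811e-01  1.48181824e+00  5.02550254e-04
  1.38237541e+00  9.01704093e-01]
```

View pics/w12.png

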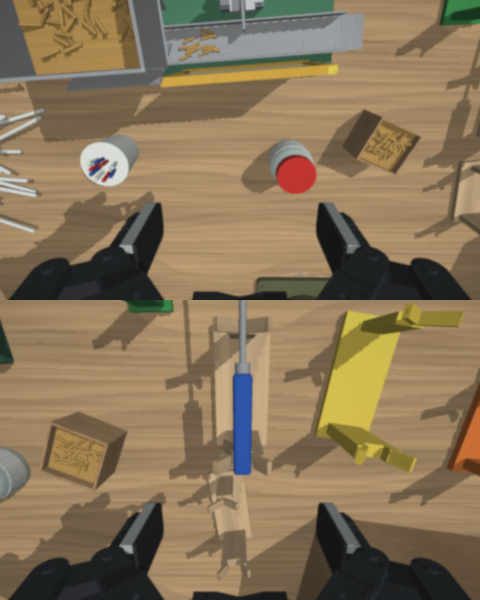

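The upper picture (lever look) shows the guard's top edge from (162,82) to (338,69) at 0.75 scale, but the lever is cut off. The lower one shows the blue handle from (242,375) to (242,472), well centred. I'll measure both, and take a look at the lever from further ahead on the way.

Run:
```python
from h import *
def L(i): return np.load(f"pics/cw{i}.npy",allow_pickle=True).item(), cv2.imread(f"pics/w{i}.png")[:,:,::-1].copy()
def big(m): 
    m=cv2.morphologyEx(m,cv2.MORPH_OPEN,np.ones((3,3)))
    return max(cv2.findContours(m,0,1)[0],key=cv2.contourArea)
c,im=L(2)
k=big(mask(im,(105,120,40),(125,255,255))); print("rect",cv2.minAreaRect(k),cv2.boundingRect(k))
x,y,w,h=cv2.boundingRect(k); box=cv2.boxPoints(cv2.minAreaRect(k))
P=plane(c,box,127); print(P.round(1), P.mean(0).round(1))
# midline rows
pts=k.reshape(-1,2); rows=range(y+4,y+h-4); mid=[[pts[pts[:,1]==r][:,0].mean(),r] for r in rows if (pts[:,1]==r).sum()>1]
M=plane(c,np.array(mid),127); f=np.polyfit(M[:,0],M[:,1],1); print("yaw",np.arctan(f[0]),"y at 480",np.polyval(f,480))
c,im=L(1)
m=mask(im,(18,150,90),(30,255,255)); m[:, :190]=0; m[120:]=0; 
k=big(m); box=cv2.boxPoints(cv2.minAreaRect(k)); print(cv2.minAreaRect(k)); print(plane(c,box,165).round(1),plane(c,box,165).mean(0).round(1))
cv2.imwrite("pics/g.png",cv2.resize(im[60:140,190:490,::-1],None,fx=2.6,fy=2.6))
```

```text
rect ((323.0, 165.0), (132.0, 24.0), 90.0) (311, 99, 25, 133)
[[ 538.4 -309.1  127. ]
 [ 538.4 -326.7  127. ]
 [ 432.6 -328.4  127. ]
 [ 432.6 -308.5  127. ]] [ 485.5 -318.2  127. ]
yaw 0.0031745592551622225 y at 480 -318.1041697789442
((331.86602783203125, 98.65499877929688), (16.7547550201416, 235.48594665527344), 85.84615325927734)
[[545.3 228.6 165. ]
 [558.9  38.4 165. ]
 [545.9  35.9 165. ]
 [531.9 228.8 165. ]] [545.5 132.9 165. ]
```

View pics/g.png

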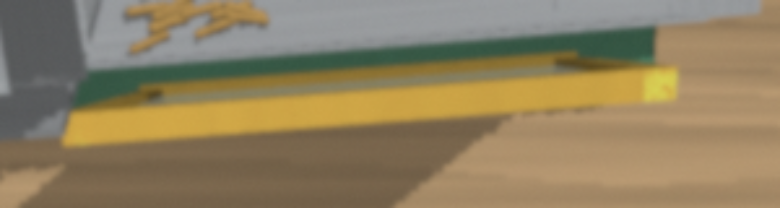

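The handle's centre is (485.5,-318), yaw 0.003, length about 107, which fits the 110 given. The guard's centre is about (546,132), yaw 0.071, width 190 against 194. The crop shows the guard's top bar cleanly. One look at the lever, then grasp.

```bash
cat >> h.py <<'E'
def ori(yaw,pitch=0): return (R.from_euler('z',yaw)*R.from_euler('y',pitch)*R.from_quat([1,0,0,0])).as_quat()
E
python3 - <<'E'
from h import *
from cell import *
reach([630,135,400],ori(0.071))
c=get_calibration("wrist"); np.save("pics/cw3.npy",c,allow_pickle=True); im=read_camera("wrist"); cv2.imwrite("pics/w3.png",im[:,:,::-1])
reach([520,-318.1,260],ori(0.003))
line_to([520,-318.1,169],rate=100)
grab(110); print(current_gripper_width(),current_grasp_force(),current_ft_force())
im=read_camera("wrist"); cv2.imwrite("pics/w4.png",im[:,:,::-1])
a,b=[cv2.imread(f"pics/w{i}.png") for i in(3,4)]
cv2.imwrite("pics/w34.png",np.vstack([cv2.resize(a,(480,300)),cv2.resize(b,(480,300))]))
im=a[:,:,::-1].copy()
for lo,hi in(((0,150,50),(5,255,255)),((172,150,50),(180,255,255)),((18,150,90),(30,255,255))):
    for b in blobs(mask(im,lo,hi),15): print(b,plane(c,[b[1]],149).round(1))
print(current_t())
E
```

```text
18.370727762910978 107.61164546012878 [-1.4310132  -1.74877556  5.07754184]
(np.int32(431), array([314.1, 138.5]), array([301, 130,  27,  18], dtype=int32)) [[660.2 142.  149. ]]
(np.int32(20), array([137.4, 315.8]), array([134, 311,   8,  11], dtype=int32)) [[459.1 316.4 149. ]]
(np.int32(1634), array([368.2, 339. ]), array([346, 317,  47,  44], dtype=int32)) [[446.1  68.9 149. ]]
(np.int32(18), array([141.1, 326.8]), array([139, 323,   5,   8], dtype=int32)) [[445.2 313.7 149. ]]
(np.int32(2726), array([322.1, 257.2]), array([221, 222, 196,  46], dtype=int32)) [[542.2 126.3 149. ]]
8.8917
```

View pics/w34.png

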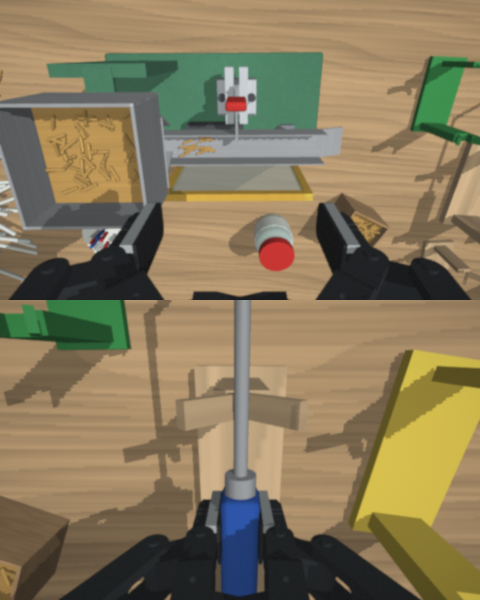

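The handle is held at 110 N (width 18.4, nominal 20). The lever is at about (658,141), 112 from the guard's plane and in the 92–128 range. I'll lift and carry the hook over, lower it behind the lever and check with the fixed cameras.

Run:
```python
from h import *
from cell import *
line_to([520,-318.1,380],rate=180)
print("lifted",current_ft_force(),current_wrist_torque(),current_gripper_width())
im=read_camera("wrist"); cv2.imwrite("pics/w5.png",im[:,:,::-1])
reach([510.4,130.4,380],ori(0.071))
print(line_to([510.4,130.4,250],rate=90,threshold=5))
sleep(0.2); 
for i in range(4): print(current_ft_force().round(2) if hasattr(current_ft_force(),'round') else current_ft_force()); sleep(.03)
s=read_camera("scene")[:,:,::-1]; t=read_camera("top")[:,:,::-1]
cv2.imwrite("pics/st.png",np.vstack([cv2.resize(s[220:310,270:400],(780,540))[:300*2],]))
cv2.imwrite("pics/s6.png",s); cv2.imwrite("pics/t6.png",t)
print(current_t(),current_position())
```

```text
lifted [-0.84674657 -0.91581681 -1.83012023] [ 0.01104389  0.08209189 -0.01300301] 18.278566517764197
False
[-0.13 -0.25 -2.22]
[-1.09  0.29 -1.96]
[ 0.73  0.06 -1.72]
[ 0.34  0.63 -1.83]
13.9333 [510.43135745 130.39383928 250.10787677]
```

View pics/st.png

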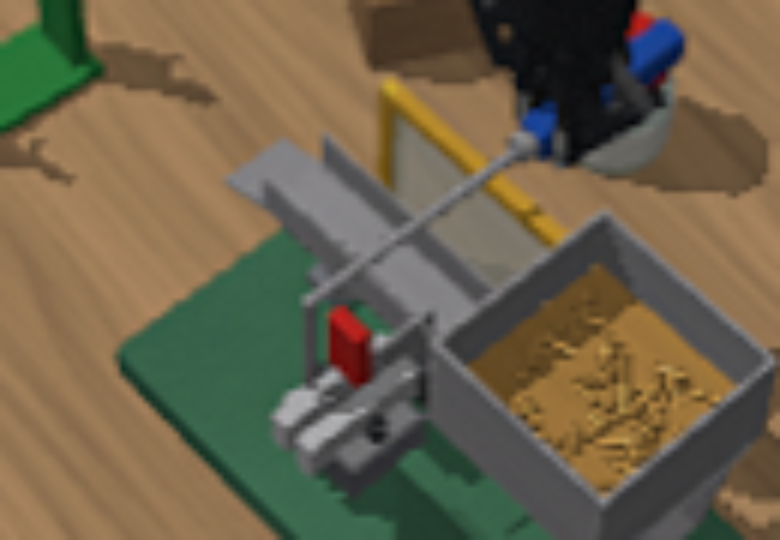

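The picture shows the bend at crop (310,300), with the rod hanging just behind the red lever (348,318) and its tip beside the lever's lower half. I'll check the sideways fit numerically and then pull.

```bash
cat > pull.py <<'E'
from h import *
from cell import *
u=np.array([np.cos(.071),np.sin(.071),0])
def F(n=10):
    a=[]
    for _ in range(n): a.append(np.array(current_ft_force())); sleep(.01)
    return np.mean(a,0)
E
python3 - <<'E'
from pull import *
c=get_calibration("scene")
b=plane(c,[[321.7,270]],196)[0]; l=plane(c,[[328,272.7]],149)[0]; v=np.array([-u[1],u[0],0])
print(b.round(1),l.round(1),"along",(b-l)@u,"across",(b-l)@v)
assert abs((b-l)@v)<10
grab(120)
F0=F(15); p0=np.array(current_position()); np.save("pics/F0.npy",F0)
hit=line_to(p0-62*u,rate=11,threshold=7.5)
f=(F(8)-F0); d=(p0-np.array(current_position()))@u
print(hit,"moved",d,"F",f.round(2),"pull",f@u,current_t(),current_position())
E
```

```text
[682.6 146.  196. ] [654.6 141.7 149. ] along 28.270803569676925 across 2.2840071527418893
True moved 57.28707770221635 F [0.62 0.09 0.15] pull 0.6281422514588146 18.9 [453.24896313 126.27382593 249.45230348]
```

Run:
```python
from pull import *
print((F(20)-np.load("pics/F0.npy")).round(2),current_wrist_torque(),current_gripper_width(),current_grasp_force())
s=read_camera("scene")[:,:,::-1]
cv2.imwrite("pics/s7.png",s); cv2.imwrite("pics/st7.png",cv2.resize(s[220:310,270:400],(780,540)))
im=read_camera("wrist"); cv2.imwrite("pics/w7.png",im[:,:,::-1])
m=mask(s[:,:,::-1].copy(),(0,150,50),(6,255,255)); print(blobs(m))
```

```text
[0.37 0.07 0.28] [-0.00657989  0.06313658  0.00700731] 18.409556160234427 117.48723864555359
[(np.int32(36), array([366.5, 228.4]), array([365, 223,   4,  11], dtype=int32)), (np.int32(49), array([337.7, 271.1]), array([336, 265,   5,  13], dtype=int32))]
```

View pics/st7.png

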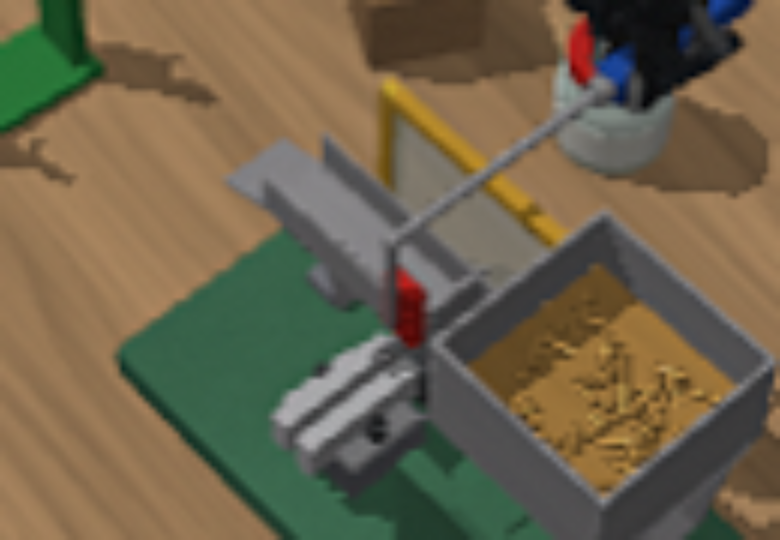

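The picture shows the lever (crop (410,305)) drawn towards the guard, with the rod close behind it. The arm stopped on the threshold and relaxed, so I'll press on in small force-checked steps.

Run:
```python
from pull import *
F0=np.load("pics/F0.npy"); p=np.array(current_position()); o=current_ee_rot(); t0=current_t(); g=0; log=[]
p=p.copy(); x=0; f=0
while f<12.3 and x<8 and current_t()-t0<9:
    s=.5 if f<5 else (.25 if f<9 else .12)
    x+=s; line_to(p-x*u,rate=10); f=(F(8)-F0)@u; log.append((round(x,2),round(float(f),1)))
    if f>14.5: break
print(log)
print("pos",current_position(),current_t()); h=[]
for _ in range(7): h.append(round(float((F(10)-F0)@u),1))
print("hold",h,current_t())
```

```text
[(0.5, 0.9), (1.0, 2.8), (1.5, 5.6), (1.75, 6.1), (2.0, 6.3), (2.25, 6.7), (2.5, 7.8), (2.75, 8.1), (3.0, 8.7), (3.25, 8.7), (3.5, 9.6), (3.62, 10.1), (3.74, 10.4), (3.86, 10.7), (3.98, 10.8), (4.1, 11.1), (4.22, 11.3), (4.34, 11.6), (4.46, 12.1), (4.58, 11.9), (4.7, 12.5)]
pos [452.6182479  126.1614612  249.61902873] 25.85
hold [12.8, 12.5, 12.5, 12.3, 12.6, 12.3, 12.7] 26.4333
```

Run:
```python
from pull import *
F0=np.load("pics/F0.npy"); h=[]
for _ in range(12): h.append(round(float((F(10)-F0)@u),1))
print("hold",h)
p=np.array(current_position()); line_to(p+14*u,rate=25); print("free",((F(8)-F0)@u).round(2))
q=p+14*u; q[2]=380; line_to(q,rate=130)
sleep(.15); s=read_camera("scene"); print(blobs(mask(s,(0,150,50),(6,255,255))))
cv2.imwrite("pics/s8.png",s[:,:,::-1])
im=read_camera("wrist"); cv2.imwrite("pics/w8.png",im[:,:,::-1])
# lever top by height 149 from scene; hook pose in hand: compare w5/w8
for n in(5,8):
    im=cv2.imread(f"pics/w{n}.png")[:,:,::-1].copy(); m=mask(im,(105,120,40),(125,255,255)); print(n,[b for b in blobs(m,200)])
a,b=[cv2.imread(f"pics/w{i}.png") for i in(5,8)]
cv2.imwrite("pics/w58.png",np.hstack([a[:,200:440],b[:,200:440]]))
print(current_t(),current_wrist_torque(),current_gripper_width())
```

```text
hold [12.4, 12.6, 12.8, 12.4, 12.5, 12.5, 12.1, 12.3, 12.4, 12.3, 12.6, 12.5]
free -0.05
[(np.int32(224), array([372.9, 228.6]), array([365, 221,  17,  16], dtype=int32)), (np.int32(68), array([336.9, 270.7]), array([334, 265,   7,  13], dtype=int32))]
5 [(np.int32(6431), array([319.2, 326.4]), array([293, 254,  54, 142], dtype=int32))]
8 [(np.int32(6405), array([319.1, 326.5]), array([293, 254,  54, 143], dtype=int32))]
29.7583 [0.02785503 0.00085542 0.01509699] 18.104224539674576
```

View pics/w58.png

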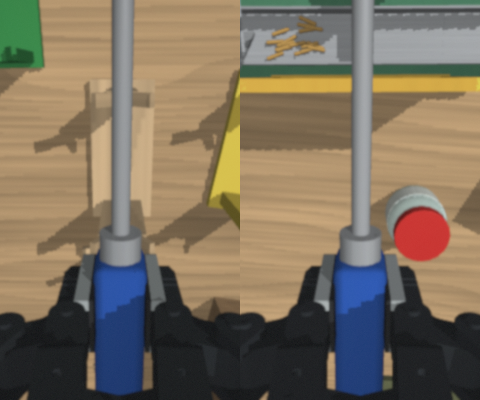

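The hook sits in the fingers exactly as before (the two views match: blue blob 319,326 in both). The lever stayed drawn after about 12.4 N was held for 1.8 s. Now I'll lay the hook back along the same path.

Run:
```python
from pull import *
reach([520,-318.1,380],ori(0.003))
line_to([520,-318.1,200],rate=130)
print("hit",line_to([520,-318.1,169.3],rate=40,threshold=12),current_position(),(F(5)))
ungrasp(); sleep(.2)
line_to([520,-318.1,270],rate=100)
reach([470,-318,330],ori(0)); sleep(.2)
c=get_calibration("wrist"); im=read_camera("wrist"); cv2.imwrite("pics/w9.png",im[:,:,::-1])
k=max(cv2.findContours(cv2.morphologyEx(mask(im,(105,120,40),(125,255,255)),cv2.MORPH_OPEN,np.ones((3,3))),0,1)[0],key=cv2.contourArea)
print(cv2.minAreaRect(k),plane(c,cv2.boxPoints(cv2.minAreaRect(k)),127).round(1).tolist())
s=read_camera("scene"); cv2.imwrite("pics/s9.png",s[:,:,::-1]); o=cv2.imread("pics/scene0.png")[:,:,::-1].copy()
for n,i in(("before",o),("now",s)): print(n,blobs(mask(i,(105,120,50),(125,255,255))[150:190,260:310].copy()))
print(blobs(mask(s,(0,150,50),(6,255,255))))
a=cv2.resize(s[150:240,230:350,::-1],(480,360)); b=cv2.resize(im[:,:,::-1],(384,240)); b=cv2.copyMakeBorder(b,0,0,0,96,0)
cv2.imwrite("pics/fin.png",np.vstack([a,b])); print(current_t())
```

```text
hit True [ 519.8277174  -318.57034461  169.7984317 ] [-0.03336713 -1.16513001  3.61071103]
((320.826416015625, 164.49758911132812), (23.41440773010254, 133.26492309570312), 0.795723557472229) [[432.4, -306.5, 127.0], [538.4, -308.8, 127.0], [538.2, -325.8, 127.0], [432.2, -325.8, 127.0]]
before [(np.int32(160), array([30.4, 23.8]), array([19, 16, 24, 17], dtype=int32))]
now [(np.int32(161), array([30.4, 24.1]), array([19, 16, 25, 17], dtype=int32))]
[(np.int32(224), array([372.9, 228.6]), array([365, 221,  17,  16], dtype=int32)), (np.int32(68), array([336.9, 270.7]), array([334, 265,   7,  13], dtype=int32))]
36.4417
```

View pics/fin.png

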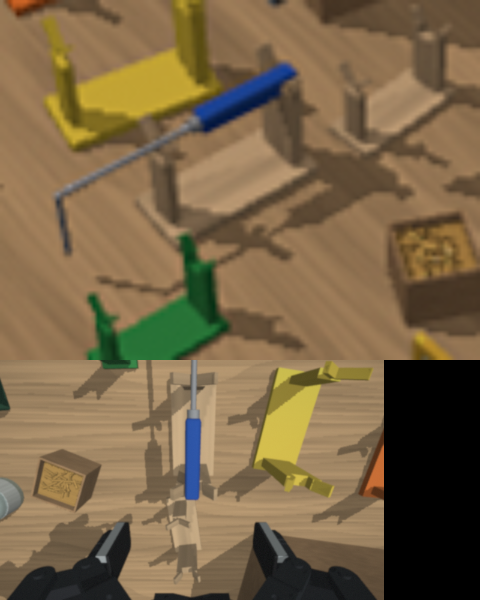

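The hook lies in both notches as before (handle in the fin picture at (245,98), bent end hanging at (65,230)), shifted less than 2 mm and turned about 0.01 rad.

```bash
python3 -c "
from cell import *
print(sign_off())"
```

```text
the job is handed in; nothing more can be done
None
```

I drew the gate lever about 39 mm onto its stop, held it there at about 12.4 N by the wrist sensor for some 1.8 s, laid the hook back in its rest and let go, then handed the job in; no verdict was shown.

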